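Present the red-capped sample tube in front of the light panel

TASK

First switch on the viewing lamp by pressing its green treadle pedal down to its stop for a moment, and let the pedal come back up. Then lift the red-capped tube out of the rack and finish holding it still in the air in front of the sloping white light panel: cap up, parallel to the slope, the middle of the tube straight in front of the black cross and about 8 cm off the face. Do not touch the panel and leave the blue-capped tubes, the small culture dish, the forceps and the yellow tip box where they are; the program ends with the tube still in the gripper.

Things in the scene. Friction and masses are not known exactly. Their poses are not given: they have to be found in the camera images.
- pedal (a joint): lamp's treadle: green spring plate 140 x 90 x 8 mm with a black ribbed rubber pad, level, on a fixed dark steel base 170 x 120 mm. 0 rad = up at rest, 0.2 rad = down at its stop; it springs back by itself. Hinge along the far edge; pressing the end nearer the robot (local -x) makes the joint grow. At the pad about 4 N starts it and 11 N reaches the stop.
- pedal_pad (a point): where to press: on top of the pedal's rubber pad (60 mm along x by 80 mm), on the midline, 52 mm above the table at rest, 112 mm from the hinge, 26 mm in from the free edge; it goes down about 22 mm to the stop. x points from the pad to the hinge, y along the hinge, z is the plate's upward normal.
- rack: fixed frosted-plastic tube rack, 70 (x) x 190 (y) x 74 mm high, origin under its centre. Three 32.5 mm holes through its top plate in one row along its y axis, 56 mm apart (y = -56, 0, +56 mm); tubes stand on its floor, 6 mm above the table. Beside it along its x axis there is room for the fingers.
- tube_red: the tube to present: closed 50 ml tube, 117 mm long, 30 mm diameter, conical lower end, RED cap 35 mm in diameter and 18 mm high (99 to 117 mm above the origin); 40 to 75 g. Origin at the centre of its lower end, z along its axis up to the cap. It stands upright in any of the rack's three holes, cap and upper 49 mm above the rack's top.
- tube_red_mid (a point): the middle of the red-capped tube: on its axis, 58 mm from its lower end, 50 mm below the cap's middle; axes as the tube's.
- tube_blue1: same tube with a BLUE cap, standing in another hole of the rack; leave it there
- tube_blue2: same tube with a BLUE cap, standing in the remaining hole; leave it there
- panel: white sloping light panel, 196 mm wide, 236 mm up the slope, 14 mm thick, fixed on a grey stand, leaning back 30 degrees from vertical. Origin at the black cross in the centre of its face, 130 mm above the table. z runs up the slope in the face, y level across it, -x straight out of the face ((-80, 0, 0) mm is 8 cm in front of the cross). The space in front is free.
- dish: small closed culture dish, 60 mm diameter, 15 mm high, lying flat; origin under its centre; leave alone
- forceps: steel forceps lying flat, about 125 mm long along x, 12 mm wide, 5 mm thick; origin near the middle of the underside; leave alone
- tip_box: yellow pipette-tip box, 85 x 125 x 45 mm; origin under its centre; leave alone

How it is judged:
On the way, in this order (a step that is already met when the one before it is completed fails the run):
1. the pedal is pressed down to its stop (0.18 rad or more) and held there a moment (value of joint pedal above 0.18 rad), for 0.2 s.
2. the red-capped tube is lifted clear above the rack in the gripper, the pedal being back up (height (world z) of tube_red above 0.09 m and contact force between tube_red and the fingers above 1 N and value of joint pedal below 0.04 rad), for 0.2 s.
At the end, for the whole second after the job is handed in: Red-capped tube held still in the air by the fingers alone, cap up, within 10 degrees of the slope, its middle within 20 mm of the cross along and across the face and 55 to 105 mm off it; pedal back up; blue tubes, dish, forceps and tip box within 20 mm of their places (x of tube_red_mid in the frame of panel between -0.105 and -0.055 m and y of tube_red_mid in the frame of panel between -0.02 and 0.02 m and z of tube_red_mid in the frame of panel between -0.02 and 0.02 m and angle between the z axis of tube_red and the z axis of panel, either way round below 0.175 rad and angle between tube_red's own z axis and vertical below 1 rad and height (world z) of tube_red above 0.08 m and contact force between tube_red and the fingers above 1 N and contact force between tube_red and panel below 0.1 N and contact force between tube_red and rack below 0.1 N and linear speed of tube_red below 0.02 m/s and angular speed of tube_red below 0.2 rad/s and value of joint pedal below 0.04 rad and distance of each of tube_blue1, tube_blue2, dish, forceps, tip_box from where it was at the start of the episode below 0.02 m); the arm keeps its last pose, push and grip.
It fails at once if the tube, fingers or arm touch the light panel (contact force between any of tube_red, the fingers, the arm and panel above 1 N).
It fails at once if a blue-capped tube, the dish, the forceps or the tip box is displaced by more than 40 mm (distance of any of tube_blue1, tube_blue2, dish, forceps, tip_box from where it was at the start of the episode above 0.04 m).
It also fails if it takes over 48 s, if anything falls off the work surface, if the arm or the gripper's body presses on something with over 40 N, if the wrist force passes 120 N, or if a joint passes its speed limit or range.

ROBOT

A 6-joint arm with a two-finger parallel gripper is mounted at the origin on the work surface. World frame = base frame: x ahead of the robot, y to its left, z up, the work surface at z = 0. Lengths are in m, angles in rad, forces in N, time in s.
With the tool pointing down it reaches from about 0.4 to 0.825 m from the base axis. Payload 7 kg.
Tool frame: the origin (TCP) lies at the very end of the fingers, on their centre line; the grasp point (between the pads) lies 19 mm behind it; z points along the fingers, y is the line along which they close (so a half turn about z gives the same grasp; the last joint's range is limited). The gripper opens to 88 mm and grips with 3 to 60 N. Pads are 19 mm wide; open, the fingers measure 130 mm over their backs; the gripper's body (78 mm by 193 mm) begins 47 mm behind the grasp point.
Start: joints at [1.417, 0.359, 0.012, 0, -1.224, -0.288], TCP at [0.289, 0.61, 0.227] pointing down, gripper open.
Joint ranges: [-3.07, 3.07], [-1.43, 2.12], [-1.02, 1.25], [-3.03, 1.67], [-3.05, -0], [-3.03, 3.03]. Speed limits (rad/s): [2.39, 2.39, 3.01, 3.14, 3.14, 3.14].

INTERFACE

Orientations are given as a rotation vector (axis times angle).
In Python, from workcell import ctrl gives the robot as it stands.
- The arm moves only by the tool drive_effector, called after "Call:" as name(argument=value, ...), one argument or row to a line, values as JSON. Schema: {"type":"object","properties":{"ticks":{"type":"array","items":{"type":"object","properties":{"trans":{"type":"array","items":{"type":"number"},"minItems":3,"maxItems":3},"r":{"type":"array","items":{"type":"number"},"minItems":3,"maxItems":3}},"additionalProperties":false},"minItems":1,"maxItems":5},"finger_gap":{"type":"number"},"grip_force":{"type":"number"},"only":{"type":"string"},"quiet":{"type":"boolean"},"lines":{"type":"string"}},"required":["ticks"],"additionalProperties":false}. ticks is a list of rows, 1 to 5 of them, each an object with the fields trans (a list: dx, dy, dz in normalised numbers (1 is 0.4 m)), r (a list: a rotation vector rx, ry, rz in normalised numbers (1 is pi rad)); a field left out counts as zero; each row is the pose to reach, as a shift and turn from the pose commanded when the call began, along the tool's axes at that moment; what a row does not reach only later rows make up. A row lasts 1/8 s, in which the tool goes at most 0.0625 m and 0.188 rad, less where a joint would pass 70% of its speed; a pose out of reach is approached as far as the arm can. finger_gap is the finger opening in m, set as the call begins (left out keeps the last). The fingers move at their own pace and stop on an object; grip_force is the grip in N (left out, the last holds). Time passes only in rows, so rows that do not move let the fingers close. The tool returns the time, the measured TCP pose, the force, the opening and the grip force at its end. only (a regular expression) keeps the lines of the reply that match it, lines (a string "A,B") keeps lines A to B, and quiet returns only ok. Shift and turn numbers lie between -1 and 1, and a call with a number outside is refused. Input that does not fit is refused with a message, and nothing moves.
- ctrl.get_state(): the state, without advancing time (a new reading comes with each control period).
- ctrl.read_camera(name): name is "scene" or "top" or "wrist"; returns a dict with "image" (384x512x3 uint8, blue, green, red), "fx", "fy", "cx", "cy" (pixels), "extrinsics" (4x4, takes a point from world to camera coordinates); the wrist camera has in their place "hand_eye" (4x4, takes a point from camera to tool coordinates, whose origin is the TCP and whose axes are the flange's). Camera axes: x right, y down, z forward; pixel columns grow to the right and rows downward; lengths in m; the calibration is good to about 2 mm. A picture is of the moment at which its call begins: read the wrist's pose just before it. There is no depth.
- ctrl.hand_in(): hands the job in; it is judged then, once.
The state is a dict: "time": time; "joint_pos": joint angles; "joint_velocities": joint speeds; "effort": joint torques, N m; "position": TCP position; "eef_rot": TCP orientation; "ft_force": force on the tool from outside, world axes, zero at the start; "moment": the same for the moment, N m; "finger_gap": finger opening in m; "finger_force": force on a finger pad.
Only numpy, scipy, OpenCV 4.12 (cv2) and the standard library are available. Lean on these libraries where they do the work, as an engineer would, in place of code of your own. Each camera call takes 0.05 s, during which the arm holds its last target. There are 200 camera calls.

## Working session

There is one attempt and no reset: what is moved stays moved. The work goes in short steps, Python scripts to look and compute and a tool call to move; the robot and the scene stay as the last step left them, time stands still between calls to the robot, and variables do not carry over. Pictures are saved under pics/ and viewed, at most 10 in all, crops included, and the job is handed in when it is done.

```bash
ls; mkdir -p pics; python3 - <<'E'
from workcell import ctrl
import cv2,numpy as np,pickle
d={}
for n in("scene","top"):
    c=ctrl.read_camera(n); d[n]=c; print(n,c["fx"],c["cx"],np.round(c["extrinsics"],3).tolist())
pickle.dump(d,open("cams.pkl","wb"))
for n in d: cv2.imwrite(f"pics/{n}.png",cv2.resize(d[n]["image"],(800,600)))
s=ctrl.get_state();print(s["time"],s["position"],s["eef_rot"],s["finger_gap"])
E
```

```text
pics
workcell.py
scene 351.0056926202063 257.6041700852039 [[0.66, 0.751, -0.022, -0.409], [0.416, -0.389, -0.822, -0.167], [-0.626, 0.533, -0.569, 1.235], [0.0, 0.0, 0.0, 1.0]]
top 394.9731793010744 253.6438188839333 [[0.029, -0.999, -0.018, -0.03], [-0.997, -0.027, -0.072, 0.62], [0.072, 0.02, -0.997, 1.064], [0.0, 0.0, 0.0, 1.0]]
0.1 [0.28846365 0.60980826 0.22571954] [ 3.06379920e+00 -6.88148742e-01 -2.06667498e-04] 0.08778344927474985
```

View pics/scene.png

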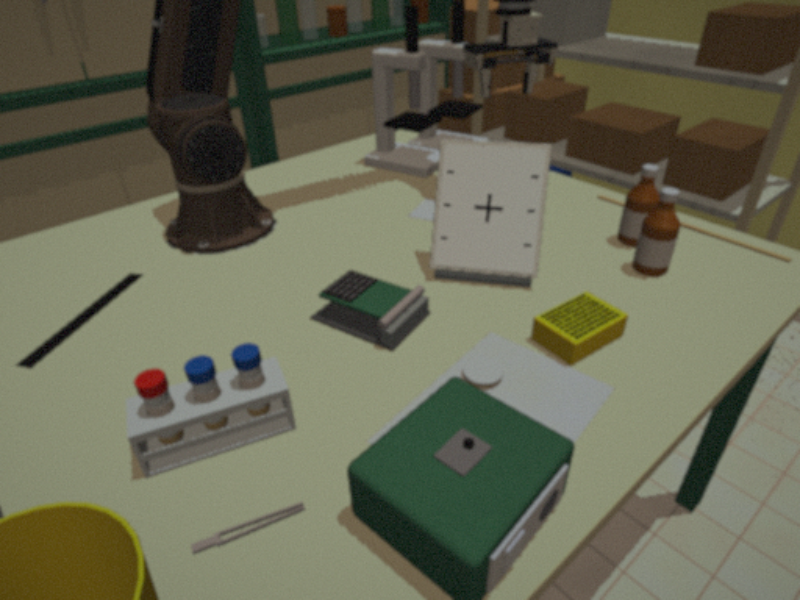

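View pics/top.png

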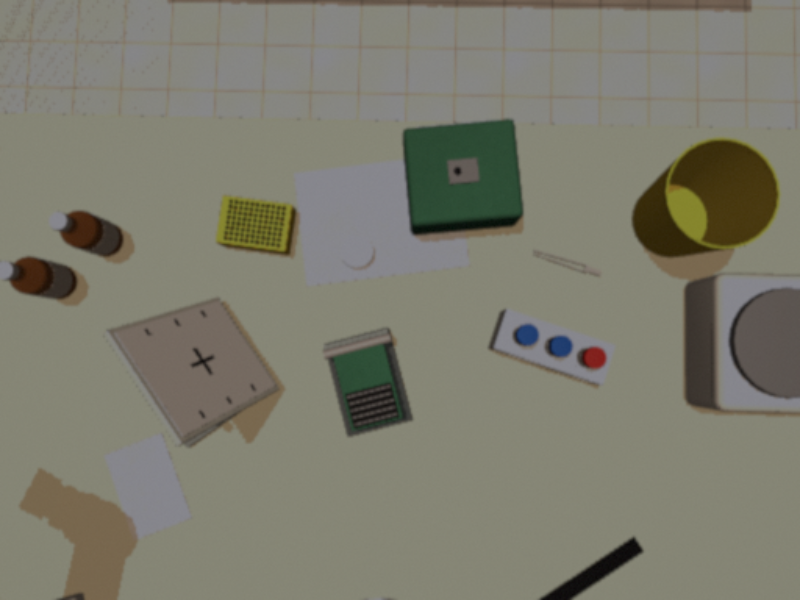

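The scene view shows the red cap at (152,383), panel cross at (489,208) with three ticks on each side, and the pedal pad at about (350,287). In the top view they are at (594,357), (203,361) and (372,405). The panel faces −y and slightly +x. Next I'll measure these points.

```bash
cat > h.py <<'E'
import cv2,numpy as np
from workcell import ctrl
from scipy.spatial.transform import Rotation as R
def avg(n,k=4):
    cs=[ctrl.read_camera(n) for _ in range(k)]; c=cs[0]
    c["image"]=np.mean([x["image"] for x in cs],0).astype(np.uint8); return c
def P(c,E=None):
    K=np.array([[c["fx"],0,c["cx"]],[0,c["fy"],c["cy"]],[0,0,1]]); return K@(c["extrinsics"] if E is None else E)[:3]
def tri(P1,P2,a,b):
    X=cv2.triangulatePoints(P1,P2,np.array(a,float).reshape(2,1),np.array(b,float).reshape(2,1))[:,0]; X=X[:3]/X[3]
    e=[np.linalg.norm((p@np.r_[X,1])[:2]/(p@np.r_[X,1])[2]-q) for p,q in((P1,a),(P2,b))]
    return X,max(e)
def onz(c,uv,z):
    M=P(c); H=np.c_[M[:,0],M[:,1],M[:,2]*z+M[:,3]]; q=np.linalg.solve(H,np.r_[uv,1]); return q[:2]/q[2]
def blobs(m,amin=15):
    n,l,s,ce=cv2.connectedComponentsWithStats(m.astype(np.uint8)); return [(s[i,4],ce[i].round(1).tolist(),s[i,:4].tolist()) for i in range(1,n) if s[i,4]>=amin]
def rel(p,Rt):
    s=ctrl.get_state(); R0=R.from_rotvec(s["eef_rot"])
    print("pos",s["position"].round(4),"shift",R0.inv().apply(np.array(p)-s["position"]).round(4),"turn",(R0.inv()*Rt).as_rotvec().round(4),"j",np.round(s["joint_pos"],2))
E
python3 - <<'E'
from h import *
import pickle
d={n:avg(n) for n in("scene","top")}; pickle.dump(d,open("cams.pkl","wb"))
for n,c in d.items():
    im=c["image"]; hsv=cv2.cvtColor(im,cv2.COLOR_BGR2HSV); h,s,v=cv2.split(hsv)
    print(n,"red",blobs(((h<8)|(h>172))&(s>170)&(v>90),40)); print("blue",blobs((h>100)&(h<125)&(s>120),40))
    print("green",blobs((h>60)&(h<90)&(s>100)&(v>40),150))
    g=cv2.cvtColor(im,cv2.COLOR_BGR2GRAY)
    bh=cv2.morphologyEx(g,cv2.MORPH_BLACKHAT,np.ones((13,13)))
    x0,y0,x1,y1=(282,95,350,172) if n=="scene" else (75,195,175,275)
    m=np.zeros_like(g);m[y0:y1,x0:x1]=bh[y0:y1,x0:x1]
    print("marks",blobs(m>25,3))
    x0,y0,x1,y1=(205,170,245,196) if n=="scene" else (215,240,262,278)
    m=np.zeros_like(g);m[y0:y1,x0:x1]=(g<62)[y0:y1,x0:x1]
    print("pad",blobs(m,10))
s=d["scene"]["image"][165:310,75:285]; t=d["top"]["image"][185:285,65:265]
s=cv2.resize(s,None,fx=2.7,fy=2.7,interpolation=2);t=cv2.resize(t,None,fx=2,fy=2,interpolation=2)
o=np.zeros((600,800,3),np.uint8);o[:s.shape[0],:s.shape[1]]=s;o[398:598,:400]=t
t2=cv2.resize(d["top"]["image"][185:285,200:400],None,fx=2,fy=2,interpolation=2);o[398:598,400:]=t2
cv2.imwrite("pics/c1.png",o)
E
```

```text
scene red [(np.int32(173), [95.4, 242.7], [87, 237, 18, 13])]
blue [(np.int32(214), [157.3, 228.0], [149, 221, 17, 16]), (np.int32(239), [127.7, 236.3], [119, 228, 18, 17])]
green [(np.int32(520), [209.7, 23.8], [167, 8, 93, 29]), (np.int32(341), [240.3, 191.2], [216, 180, 44, 23]), (np.int32(6259), [296.0, 300.8], [224, 243, 142, 121])]
marks [(np.int32(9), [287.8, 109.6], [286, 109, 5, 2]), (np.int32(11), [342.1, 112.6], [340, 112, 5, 3]), (np.int32(105), [312.2, 132.6], [303, 124, 19, 18]), (np.int32(8), [285.5, 130.5], [284, 130, 4, 2]), (np.int32(8), [339.5, 134.5], [338, 134, 4, 2]), (np.int32(9), [283.6, 151.7], [282, 151, 4, 3]), (np.int32(10), [337.0, 156.5], [335, 156, 5, 2]), (np.int32(7), [285.0, 171.0], [282, 171, 7, 1])]
pad [(np.int32(443), [222.8, 185.0], [206, 174, 36, 22])]
top red [(np.int32(127), [380.0, 228.6], [374, 223, 13, 12])]
blue [(np.int32(136), [336.8, 213.8], [330, 208, 14, 13]), (np.int32(141), [358.2, 221.2], [352, 215, 14, 13])]
green [(np.int32(3712), [295.7, 111.4], [260, 78, 74, 66]), (np.int32(754), [232.4, 236.2], [214, 221, 37, 31])]
marks [(np.int32(10), [129.7, 200.4], [128, 199, 4, 4]), (np.int32(9), [113.0, 206.0], [112, 204, 3, 5]), (np.int32(9), [94.0, 212.0], [93, 210, 3, 5]), (np.int32(97), [129.4, 230.7], [122, 223, 15, 17]), (np.int32(8), [161.5, 247.5], [160, 246, 4, 4]), (np.int32(8), [146.0, 255.5], [145, 254, 3, 4]), (np.int32(11), [128.8, 264.6], [127, 263, 4, 5]), (np.int32(45), [144.0, 268.4], [136, 262, 19, 13])]
pad [(np.int32(963), [239.2, 259.1], [215, 240, 47, 37])]
```

View pics/c1.png

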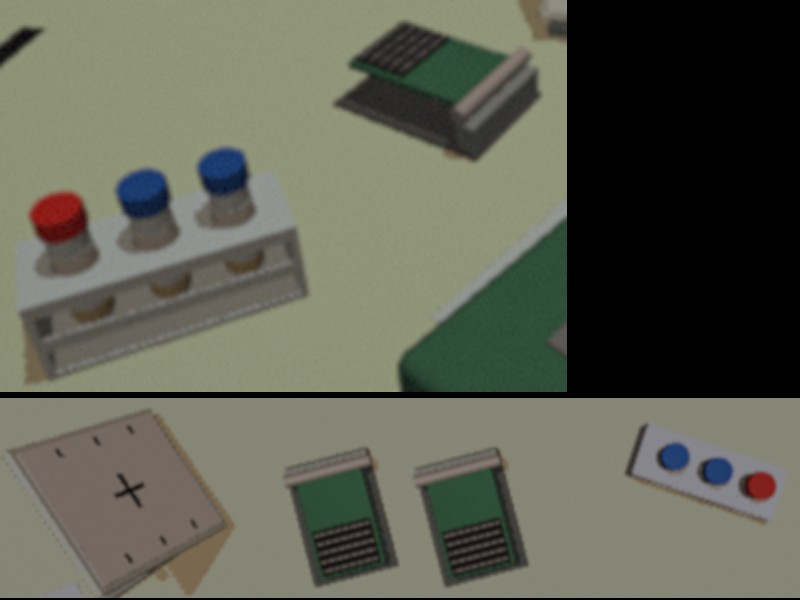

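The crop confirms it: red cap in the end hole nearest the scene camera's left, pad centre at scene (224,183.5) and top (238,259.5). Triangulating now.

```bash
cat > m.py <<'E'
from h import *
import pickle
d=pickle.load(open("cams.pkl","rb")); S,T=P(d["scene"]),P(d["top"])
f=lambda a,b:tri(S,T,a,b)
if __name__=="__main__":
    for n,a,b in(("red",(95.4,242.7),(380,228.6)),("b1",(127.7,236.3),(358.2,221.2)),("b2",(157.3,228),(336.8,213.8)),("pad",(223.9,183.5),(237.8,259.5)),
      ("green",(240.3,191.2),(232.4,236.2))):
        X,e=f(a,b); print(n,X.round(4),round(e,2))
    sc=[(287.8,109.6),(285.5,130.5),(283.6,151.7),(342.1,112.6),(339.5,134.5),(337,156.5),(312.2,132.6)]
    tp=[(128.8,264.6),(146,255.5),(161.5,247.5),(94,212),(113,206),(129.7,200.4),(129.4,230.7)]
    X=[]
    for a,b in zip(sc,tp): x,e=f(a,b); X.append(x); print(x.round(4),round(e,2))
    X=np.array(X); z=(X[0]-X[2]+X[3]-X[5]); y=X[0:3].sum(0)-X[3:6].sum(0)
    z/=np.linalg.norm(z); y/=np.linalg.norm(y); n=np.cross(y,z)
    print("centre",X.mean(0).round(4),"z",z.round(3),"y",y.round(3),"n",n.round(3),"lean",np.degrees(np.arccos(z[2])).round(1),"y az",np.degrees(np.arctan2(y[1],y[0])).round(1), "z az",np.degrees(np.arctan2(z[1],z[0])).round(1))
    c=d["top"]
    for uv,h in(((380,228.6),.123),((358.2,221.2),.123),((336.8,213.8),.123),((237.8,259.5),.052),((221.5+0,294),.05)): print(onz(c,uv,h).round(4),h)
    for a in((43,136),(100,122),(108,162),(50,176)): print("padc",onz(c,(200+a[0]/2,185+a[1]/2+0),.052).round(4))
E
python3 m.py
```

```text
red [ 0.5489 -0.3308  0.119 ] 0.9
b1 [ 0.5659 -0.2777  0.1137] 0.53
b2 [ 0.5828 -0.2242  0.114 ] 0.55
pad [0.4569 0.0245 0.0461] 0.03
green [0.5163 0.0382 0.0452] 1.71
[0.4482 0.2704 0.1821] 0.21
[0.4663 0.2453 0.132 ] 0.36
[0.4841 0.2211 0.0798] 0.26
[0.5687 0.3594 0.1826] 0.05
[0.5864 0.3347 0.131 ] 0.01
[0.6042 0.311  0.078 ] 0.24
[0.5261 0.2903 0.1309] 0.12
centre [0.5263 0.2903 0.1309] z [-0.298  0.407  0.863] y [-0.802 -0.597  0.005] n [-0.517  0.691 -0.505] lean 30.3 y az -143.4 z az 126.2
[ 0.5493 -0.3283] 0.123
[ 0.566  -0.2746] 0.123
[ 0.5829 -0.2217] 0.123
[0.4574 0.0242] 0.052
[0.3657 0.0645] 0.05
padc [0.4732 0.068 ]
padc [ 0.4939 -0.007 ]
padc [ 0.4417 -0.0191]
padc [0.421 0.057]
```

```bash
cat >> h.py <<'E'
def down(az,lean=0,laz=0):
    a=np.radians(az); y=np.array([np.cos(a),np.sin(a),0]); z=np.array([0,0,-1.])
    l=np.radians(lean);b=np.radians(laz); z=-np.array([np.sin(l)*np.cos(b),np.sin(l)*np.sin(b),np.cos(l)])
    return R.from_matrix(np.c_[np.cross(y,z),y,z])
E
python3 - <<'E'
from h import *
M=R.from_rotvec(ctrl.get_state()["eef_rot"]).as_matrix();print(M.round(3), "yaz",np.degrees(np.arctan2(M[1,1],M[0,1])))
rel([.457,.0245,.34],down(102.5)); rel([.457,.0245,.34],down(-77.5)); rel([.457,.0245,.34],down(-77.5))
E
```

```text
[[ 0.904 -0.428 -0.   ]
 [-0.428 -0.904 -0.   ]
 [-0.     0.    -1.   ]] yaz -115.3161055248504
pos [0.2886 0.6101 0.2265] shift [ 0.4027  0.4574 -0.1135] turn [ 1.0000e-04 -1.0000e-04  2.4816e+00] j [ 1.42  0.36  0.01 -0.   -1.22 -0.29]
pos [0.2886 0.6101 0.2265] shift [ 0.4027  0.4574 -0.1135] turn [ 0.0e+00  1.0e-04 -6.6e-01] j [ 1.42  0.36  0.01 -0.   -1.22 -0.29]
pos [0.2886 0.6101 0.2265] shift [ 0.4027  0.4574 -0.1135] turn [ 0.0e+00  1.0e-04 -6.6e-01] j [ 1.42  0.36  0.01 -0.   -1.22 -0.29]
```

The manual's scale: shifts go in shares of 0.4 m and turns go in shares of pi rad. Converting my numbers, 0.16 m / 0.4 = 0.4, 0.14 m / 0.4 = 0.35, 0.9 rad / 3.1416 = 0.2865.

Call:
drive_effector(
  ticks=[
    {"trans":[0, 0, -0.15], "r":[0, 0, 0.0573]},
    {"trans":[0.05, 0.05, -0.3], "r":[0, 0, 0.1146]},
    {"trans":[0.15, 0.175, -0.3], "r":[0, 0, 0.1719]},
    {"trans":[0.25, 0.2875, -0.3], "r":[0, 0, 0.2292]},
    {"trans":[0.35, 0.4, -0.3], "r":[0, 0, 0.2865]},
  ],
  finger_gap=0,
  grip_force=20,
)

```text
time: 1.12
position: [0.3469, 0.4037, 0.3469]
eef_rot: [-2.455, 1.959, 0.0]
ft_force: [1.3, -0.1, 0.2]
finger_gap: 0.0432
finger_force: 0.0
```

```bash
python3 -c "
from h import *
rel([.449,.023,.07],down(-167.5))"
```

```text
pos [0.3469 0.4037 0.3469] shift [ 0.3941 -0.015   0.2767] turn [-0.0006  0.0007  0.0054] j [ 1.23  0.06 -0.1   0.   -1.41 -1.01]
```

In the tool's units: 0.3 m / 0.4 = 0.75, 0.24 m / 0.4 = 0.6.

Call:
drive_effector(
  ticks=[
    {"trans":[0.15, -0.005, 0]},
    {"trans":[0.3, -0.0125, 0]},
    {"trans":[0.45, -0.0175, 0]},
    {"trans":[0.6, -0.025, 0]},
    {"trans":[0.75, -0.03, 0]},
  ],
)

```text
time: 1.75
position: [0.4266, 0.1144, 0.3471]
eef_rot: [-2.46, 1.951, -0.001]
ft_force: [1.8, 1.1, 0.0]
finger_gap: 0.0002
finger_force: 0.0
```

Call:
drive_effector(
  ticks=[
    {"trans":[0.125, -0.005, 0.1]},
    {"trans":[0.235, -0.0075, 0.2]},
    {"trans":[0.235, -0.0075, 0.35]},
    {"trans":[0.235, -0.0075, 0.475]},
    {"trans":[0.235, -0.0075, 0.55]},
  ],
)

```text
time: 2.38
position: [0.4497, 0.0246, 0.1245]
eef_rot: [2.458, -1.953, -0.002]
ft_force: [0.7, -0.0, 0.2]
finger_gap: 0.0005
finger_force: 0.0
```

```bash
python3 - <<'E'
from h import *
rel([.449,.023,.052],down(-167.5))
c=ctrl.read_camera("scene")["image"]; t=ctrl.read_camera("top")["image"]
o=np.hstack([cv2.resize(c[90:290,120:320],(400,400)),cv2.resize(t[170:320,160:310],(400,400))]);cv2.imwrite("pics/p1.png",o)
E
```

```text
pos [0.4497 0.0246 0.1245] shift [0.0013 0.0009 0.0725] turn [ 0.002  -0.0003  0.0099] j [ 0.49  0.09 -0.61 -0.   -0.88 -0.27]
```

View pics/p1.png

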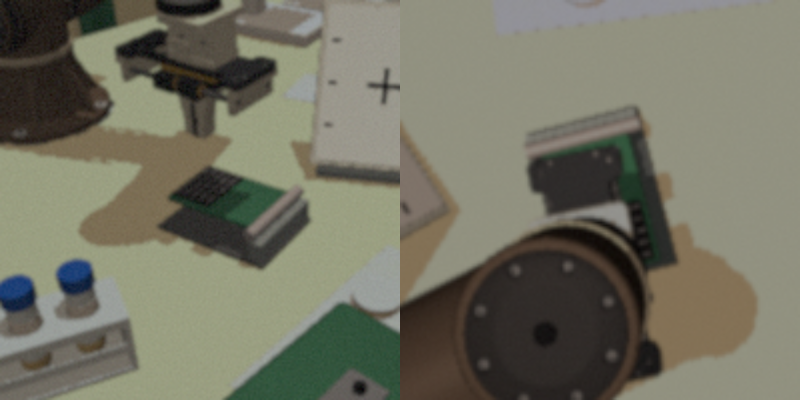

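The left half shows the closed fingers right above the rubber pad. The right half shows the hand over the plate. Pressing next.

In the tool's units: 0.086 m / 0.4 = 0.215, 0.08 m / 0.4 = 0.2.

Call:
drive_effector(
  ticks=[
    {"trans":[0, 0, 0.1]},
    {"trans":[0, 0, 0.175]},
    {"trans":[0, 0, 0.2]},
    {"trans":[0, 0, 0.215]},
    {"trans":[0, 0, 0.215]},
  ],
)

```text
time: 3.1
position: [0.4508, 0.0254, 0.0417]
eef_rot: [2.461, -1.953, -0.0]
ft_force: [-5.8, 0.1, 6.3]
finger_gap: 0.0004
finger_force: 3.6
```

Call:
drive_effector(
  ticks=[
    {"trans":[0, 0, 0.01]},
    {"trans":[0, 0, 0.02]},
    {"trans":[0, 0, 0.02]},
  ],
)

```text
time: 3.48
position: [0.4514, 0.0256, 0.0343]
eef_rot: [-2.46, 1.952, -0.001]
ft_force: [-4.6, -0.3, 9.2]
finger_gap: 0.0001
finger_force: 5.1
```

In the tool's units: 0.003 m / 0.4 = 0.0075.

Call:
drive_effector(
  ticks=[
    {"trans":[0, 0, 0.0075]},
    {"trans":[0, 0, 0.0075]},
  ],
)

```text
time: 3.72
position: [0.4517, 0.0257, 0.0318]
eef_rot: [-2.46, 1.951, -0.002]
ft_force: [-5.4, -0.4, 13.7]
finger_gap: 0.0006
finger_force: 7.2
```

Call:
drive_effector(
  ticks=[
    {"trans":[0, 0, 0.0075]},
    {"trans":[0, 0, 0.0075]},
  ],
)

```text
time: 3.98
position: [0.4519, 0.0256, 0.0305]
eef_rot: [-2.461, 1.95, -0.003]
ft_force: [-15.0, -0.8, 42.9]
finger_gap: 0.0004
finger_force: 22.0
```

Call:
drive_effector(
  ticks=[
    {"trans":[0, 0, 0.005]},
    {"trans":[0, 0, 0.005]},
  ],
)

```text
time: 4.22
position: [0.4521, 0.0257, 0.0298]
eef_rot: [-2.461, 1.949, -0.004]
ft_force: [-22.3, 0.1, 60.4]
finger_gap: 0.0003
finger_force: 31.9
```

In the tool's units: -0.2 m / 0.4 = -0.5, -0.15 m / 0.4 = -0.375.

Call:
drive_effector(
  ticks=[
    {"trans":[0, 0, -0.075]},
    {"trans":[0, 0, -0.225]},
    {"trans":[0, 0, -0.375]},
    {"trans":[0, 0, -0.5]},
  ],
  finger_gap=0.088,
)

```text
time: 4.72
position: [0.4515, 0.0255, 0.2293]
eef_rot: [-2.458, 1.95, -0.004]
ft_force: [1.1, -1.0, -0.7]
finger_gap: 0.0351
finger_force: 0.0
```

```bash
python3 -c "
from h import *
rel([.549,-.330,.24],down(-197.7))"
```

```text
pos [0.4515 0.0255 0.2293] shift [ 0.3683 -0.0142 -0.0109] turn [-0.0047  0.0019  0.5384] j [ 0.5  -0.02 -0.45  0.   -1.14 -0.27]
```

In the tool's units: 0.3 m / 0.4 = 0.75, 0.24 m / 0.4 = 0.6, 0.54 rad / 3.1416 = 0.1719.

Call:
drive_effector(
  ticks=[
    {"trans":[0.15, -0.005, -0.025], "r":[0, 0, 0.035]},
    {"trans":[0.3, -0.01, -0.025], "r":[0, 0, 0.07]},
    {"trans":[0.45, -0.0175, -0.025], "r":[0, 0, 0.105]},
    {"trans":[0.6, -0.0225, -0.025], "r":[0, 0, 0.1401]},
    {"trans":[0.75, -0.0275, -0.025], "r":[0, 0, 0.1719]},
  ],
)

```text
time: 5.35
position: [0.5304, -0.2666, 0.2369]
eef_rot: [-1.845, 2.54, -0.004]
ft_force: [2.2, 0.8, 0.2]
finger_gap: 0.0843
finger_force: 0.0
```

```bash
cat > w.py <<'E'
from h import *
import pickle,sys
s=ctrl.get_state(); c=ctrl.read_camera("wrist"); c["pose"]=(s["position"],s["eef_rot"]); pickle.dump(c,open(sys.argv[1]+".pkl","wb"))
im=c["image"]; h,sa,v=cv2.split(cv2.cvtColor(im,cv2.COLOR_BGR2HSV))
print("red",blobs(((h<8)|(h>172))&(sa>150)&(v>70),40),"blue",blobs((h>100)&(h<125)&(sa>120),40))
cv2.imwrite(f"pics/{sys.argv[1]}.png",im); rel([.549,-.330,.24],down(-197.7))
E
python3 w.py w1
```

```text
red [(np.int32(895), [216.9, 135.6], [201, 119, 33, 34])] blue [(np.int32(752), [219.5, 189.8], [204, 174, 32, 31]), (np.int32(503), [221.4, 234.8], [207, 224, 30, 20])]
pos [ 0.5314 -0.2721  0.236 ] shift [ 0.0494 -0.035  -0.0038] turn [-0.0024 -0.0023 -0.0122] j [-0.14  0.22 -0.16  0.   -1.19 -0.18]
```

Call:
drive_effector(
  ticks=[
    {"trans":[0.1, -0.005, 0]},
    {"trans":[0.1625, -0.0125, 0]},
    {"trans":[0.1625, -0.0125, 0]},
  ],
)

```text
time: 5.78
position: [0.5143, -0.3293, 0.2361]
eef_rot: [-1.847, 2.54, -0.003]
ft_force: [0.0, -0.9, -0.6]
finger_gap: 0.0877
finger_force: 0.0
```

```bash
python3 w.py w2
```

```text
red [(np.int32(751), [222.8, 197.3], [207, 182, 32, 31])] blue [(np.int32(271), [224.5, 238.5], [211, 232, 29, 12]), (np.int32(493), [225.2, 287.3], [213, 276, 28, 25])]
pos [ 0.5145 -0.3284  0.236 ] shift [-0.0091 -0.0333 -0.004 ] turn [-0.0017 -0.0001 -0.0035] j [-0.25  0.25 -0.12  0.   -1.2  -0.06]
```

```bash
python3 - <<'E'
from h import *
import pickle
def PW(n):
    c=pickle.load(open(n+".pkl","rb")); p,r=c["pose"]; Tm=np.eye(4);Tm[:3,:3]=R.from_rotvec(r).as_matrix();Tm[:3,3]=p
    c["extrinsics"]=np.linalg.inv(Tm@c["hand_eye"]); return c
a,b=PW("w1"),PW("w2")
print(tri(P(a),P(b),(216.9,135.6),(222.8,197.3)))
X=onz(b,(222.8,197.3),.120),onz(a,(216.9,135.6),.120),onz(a,(219.5,189.8),.12);print(X)
d=pickle.load(open("cams.pkl","rb"));print("scene+w2",tri(P(d["scene"]),P(b),(95.4,242.7),(222.8,197.3)),"top+w2",tri(P(d["top"]),P(b),(380,228.6),(222.8,197.3)))
for z in(.18,.093): rel([.549,-.3295,z],down(-197.7))
E
```

```text
(array([ 0.54967063, -0.33320103,  0.1220531 ]), np.float64(0.11149470893250649))
(array([ 0.54998404, -0.33269878]), array([ 0.55008743, -0.3332174 ]), array([ 0.56702395, -0.27878348]))
scene+w2 (array([ 0.54986885, -0.33249996,  0.12059374]), np.float64(0.3048846126780159)) top+w2 (array([ 0.54992272, -0.33104114,  0.11461394]), np.float64(1.1268377532585536))
pos [ 0.5145 -0.3284  0.236 ] shift [-0.0096 -0.0331  0.056 ] turn [-0.0017 -0.0001 -0.0035] j [-0.25  0.25 -0.12  0.   -1.2  -0.06]
pos [ 0.5145 -0.3284  0.236 ] shift [-0.0096 -0.0329  0.143 ] turn [-0.0017 -0.0001 -0.0035] j [-0.25  0.25 -0.12  0.   -1.2  -0.06]
```

View pics/w2.png

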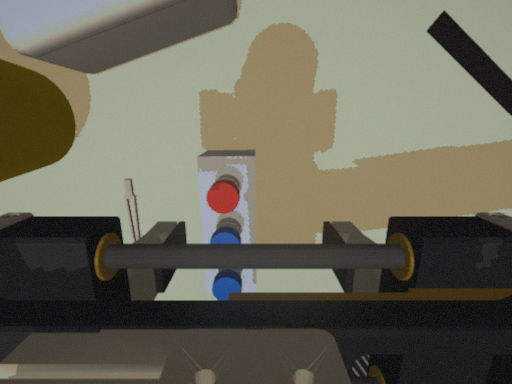

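The wrist view shows the red cap at (223,197) in the end hole, with the fingers free on both sides.

In the tool's units: 0.143 m / 0.4 = 0.3575, 0.11 m / 0.4 = 0.275.

Call:
drive_effector(
  ticks=[
    {"trans":[-0.0188, -0.0863, 0.05]},
    {"trans":[-0.0188, -0.0863, 0.175]},
    {"trans":[-0.0188, -0.0863, 0.275]},
    {"trans":[-0.0188, -0.0863, 0.3575]},
    {"trans":[-0.0188, -0.0863, 0.3575]},
  ],
)

```text
time: 6.45
position: [0.5486, -0.3297, 0.09]
eef_rot: [1.85, -2.536, -0.005]
ft_force: [-0.7, -0.3, 0.3]
finger_gap: 0.0879
finger_force: 0.0
```

Call:
drive_effector(
  ticks=[
    {},
    {},
    {},
    {},
  ],
  finger_gap=0.02,
  grip_force=25,
)

```text
time: 6.95
position: [0.5499, -0.3312, 0.0923]
eef_rot: [-1.85, 2.538, -0.001]
ft_force: [0.0, 0.7, 0.7]
finger_gap: 0.0531
finger_force: 0.0
```

Call:
drive_effector(
  ticks=[
    {},
    {},
    {},
    {},
  ],
)

```text
time: 7.45
position: [0.5496, -0.3312, 0.0916]
eef_rot: [1.851, -2.539, -0.0]
ft_force: [-0.4, 0.4, 0.4]
finger_gap: 0.0346
finger_force: 25.0
```

Call:
drive_effector(
  ticks=[
    {"trans":[0, 0, -0.05]},
    {"trans":[0, 0, -0.125]},
    {"trans":[0, 0, -0.25]},
    {"trans":[0, 0, -0.375]},
    {"trans":[0, 0, -0.5]},
  ],
)

```text
time: 8.07
position: [0.5493, -0.331, 0.293]
eef_rot: [1.851, -2.539, -0.0]
ft_force: [0.7, -0.6, -0.7]
finger_gap: 0.0344
finger_force: 25.0
```

```bash
python3 - <<'E'
from h import *
c=np.array([.526,.290,.131]); a=126.4
z=down(a-270+0,30,a).as_matrix()[:,2]; up=-z
n=np.array([np.cos(np.radians(30))*np.cos(np.radians(a)),np.cos(np.radians(30))*np.sin(np.radians(a)),-.5])
mid=c-.08*n
# TCP is .0923 high when tube origin at .006 -> 86 mm above bottom, 28 mm above mid
tcp=mid+.028*up; print("tcp",tcp.round(4),"up",up.round(3))
np.save("tcp.npy",tcp)
rel(tcp+[-.0+.05,-.08,.12],down(a-270,30,a)); rel(tcp,down(a-270,30,a)); rel(tcp,down(a-270))
E
```

```text
tcp [0.5588 0.2455 0.1952] up [-0.297  0.402  0.866]
pos [ 0.5493 -0.331   0.293 ] shift [-0.4909  0.0953 -0.0221] turn [ 0.2478  0.4838 -0.9239] j [-0.24  0.27  0.04 -0.   -1.34 -0.07]
pos [ 0.5493 -0.331   0.293 ] shift [-0.5517  0.1674  0.0979] turn [ 0.2478  0.4838 -0.9239] j [-0.24  0.27  0.04 -0.   -1.34 -0.07]
pos [ 0.5493 -0.331   0.293 ] shift [-0.5517  0.1674  0.0979] turn [ 2.000e-04  2.000e-04 -9.463e-01] j [-0.24  0.27  0.04 -0.   -1.34 -0.07]
```

In the tool's units: -0.275 m / 0.4 = -0.6875, -0.11 m / 0.4 = -0.275, 0.25 rad / 3.1416 = 0.0796.

Call:
drive_effector(
  ticks=[
    {"trans":[-0.1375, 0.025, -0.0075], "r":[0, 0, -0.0382]},
    {"trans":[-0.275, 0.05, -0.015], "r":[0, 0, -0.0764]},
    {"trans":[-0.4125, 0.075, -0.025], "r":[0.0127, 0.0255, -0.1146]},
    {"trans":[-0.55, 0.1, -0.0325], "r":[0.0286, 0.0541, -0.1464]},
    {"trans":[-0.6875, 0.125, -0.04], "r":[0.0414, 0.0796, -0.1783]},
  ],
)

```text
time: 8.7
position: [0.5862, -0.052, 0.308]
eef_rot: [2.371, -1.829, 0.38]
ft_force: [1.8, -1.1, -0.2]
finger_gap: 0.0346
finger_force: 25.0
```

```bash
python3 - <<'E'
from h import *
t=np.load("tcp.npy"); rel(t+[.05,-.08,.12],down(126.4-270,30,126.4))
E
```

```text
pos [ 0.5862 -0.052   0.308 ] shift [-0.1956 -0.0789 -0.0583] turn [ 0.0941  0.2347 -0.364 ] j [ 0.42  0.1  -0.3   0.3  -1.18 -0.28]
```

In the tool's units: -0.195 m / 0.4 = -0.4875, -0.15 m / 0.4 = -0.375, -0.364 rad / 3.1416 = -0.1159.

Call:
drive_effector(
  ticks=[
    {"trans":[-0.125, -0.05, -0.0375], "r":[0.0064, 0.0191, -0.0286]},
    {"trans":[-0.25, -0.1, -0.075], "r":[0.0159, 0.0382, -0.0573]},
    {"trans":[-0.375, -0.15, -0.1125], "r":[0.0223, 0.0573, -0.0859]},
    {"trans":[-0.4875, -0.1975, -0.145], "r":[0.0299, 0.0748, -0.1159]},
    {"trans":[-0.4875, -0.1975, -0.145], "r":[0.0299, 0.0748, -0.1159]},
  ],
)

```text
time: 9.32
position: [0.6098, 0.1664, 0.3138]
eef_rot: [2.525, -1.271, 0.673]
ft_force: [-0.2, -0.3, -0.1]
finger_gap: 0.0344
finger_force: 25.0
```

```bash
python3 - <<'E'
from h import *
t=np.load("tcp.npy"); rel(t,down(126.4-270,30,126.4)); s=ctrl.get_state();print(s["finger_gap"],s["finger_force"])
c=ctrl.read_camera("scene")["image"]; q=ctrl.read_camera("top")["image"]
cv2.imwrite("pics/v1.png",np.hstack([cv2.resize(c[0:240,200:440],(400,400)),cv2.resize(q[120:320,40:240],(400,400))]))
E
```

```text
pos [0.6098 0.1664 0.3138] shift [-0.1405 -0.0064  0.0559] turn [0.0015 0.0016 0.003 ] j [ 0.85  0.2  -0.33  0.54 -1.22 -0.45]
0.03438447160476401 24.999760687351227
```

View pics/v1.png

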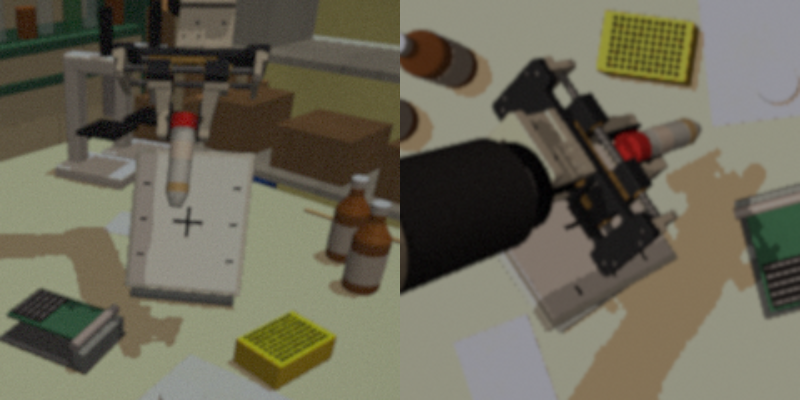

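The tube is held straight in front of the panel, hanging along the slope, and the wrist is clear of the upper edge. I'll approach most of the way and then measure.

In the tool's units: -0.11 m / 0.4 = -0.275, -0.07 m / 0.4 = -0.175.

Call:
drive_effector(
  ticks=[
    {"trans":[-0.075, -0.005, 0.075]},
    {"trans":[-0.175, -0.01, 0.14]},
    {"trans":[-0.275, -0.015, 0.14]},
    {"trans":[-0.275, -0.015, 0.14]},
  ],
)

```text
time: 9.93
position: [0.5741, 0.2204, 0.2105]
eef_rot: [2.521, -1.279, 0.67]
ft_force: [0.8, -0.4, 0.2]
finger_gap: 0.0344
finger_force: 25.0
```

```bash
cat > g.py <<'E'
from h import *
import sys
t=np.load("tcp.npy"); rel(t,down(126.4-270,30,126.4)); s=ctrl.get_state();print(s["finger_gap"],s["finger_force"])
c=avg("scene")["image"]; q=avg("top")["image"]
cv2.imwrite(sys.argv[1],np.hstack([cv2.resize(c[40:200,240:400],(400,400),interpolation=2),cv2.resize(q[150:310,70:230],(400,400),interpolation=2)]))
E
python3 g.py pics/v2.png
```

```text
pos [0.5741 0.2204 0.2105] shift [-0.033  -0.0025 -0.0014] turn [ 0.0045  0.0028 -0.0026] j [ 0.95  0.27 -0.47  0.56 -1.08 -0.66]
0.03441328774404312 25.00019609928131
```

View pics/v2.png

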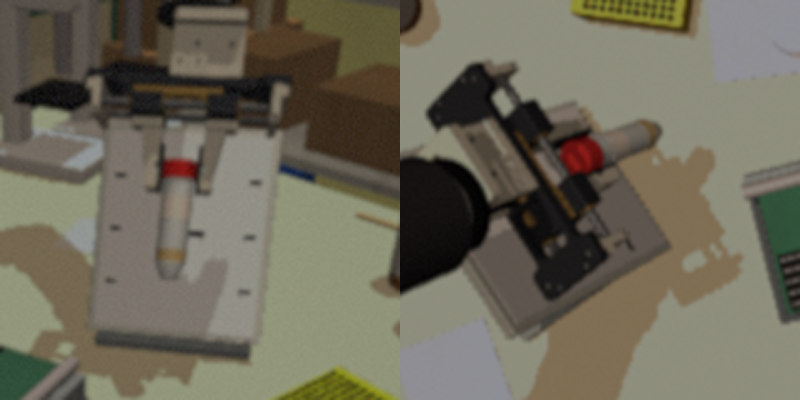

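The tube is hanging along the slope. In the scene half its tip is at crop (168,274) and the cap at (181,168); in the top half the tip is at (655,131) and the cap at (582,155). I'll triangulate the axis.

```bash
python3 - <<'E'
from m import *
g=lambda u,v,top:((70+(u-400)/2.5,150+v/2.5) if top else (240+u/2.5,40+v/2.5))
t,e1=f(g(168,274,0),g(655,131,1)); c,e2=f(g(181,168,0),g(582,155,1))
u=(c-t)/np.linalg.norm(c-t); print(t.round(4),c.round(4),e1,e2,np.linalg.norm(c-t),u.round(3))
a=np.radians(126.4); z=np.array([.5*np.cos(a),.5*np.sin(a),.866]); n=np.array([.866*np.cos(a),.866*np.sin(a),-.5]); y=np.cross(z,n)
print("angle",np.degrees(np.arccos(u@z)),"comp n,y",u@n,u@y)
mid=t+.058*u; d0=mid-np.array([.526,.29,.131]); print("mid xyz in panel",d0@n,d0@y,d0@z)
E
```

```text
[0.5992 0.1856 0.1429] [0.5707 0.2288 0.2339] 0.40392867235003976 0.2849925785644748 0.10462490456911204 [-0.273  0.413  0.869]
angle 1.5364045493404261 comp n,y -0.006274592321735439 -0.02520893643481636
mid xyz in panel -0.1167634130574565 0.0015676942118223371 0.004570832451168939
```

In the tool's units: -0.035 m / 0.4 = -0.0875, -0.002 m / 0.4 = -0.005.

Call:
drive_effector(
  ticks=[
    {"trans":[-0.0375, -0.0025, 0.0025]},
    {"trans":[-0.075, -0.005, 0.005]},
    {"trans":[-0.0875, -0.005, 0.005]},
    {"trans":[-0.0875, -0.005, 0.005]},
  ],
)

```text
time: 10.82
position: [0.5588, 0.2462, 0.1922]
eef_rot: [2.523, -1.278, 0.672]
ft_force: [-0.8, 0.5, -2.1]
finger_gap: 0.0344
finger_force: 25.0
```

Call:
drive_effector(
  ticks=[
    {},
    {},
    {},
    {},
  ],
)

```text
time: 11.32
position: [0.5592, 0.2456, 0.1928]
eef_rot: [2.522, -1.281, 0.672]
ft_force: [0.9, 0.2, -0.2]
finger_gap: 0.0344
finger_force: 25.0
```

```bash
python3 g.py pics/v3.png
```

```text
pos [0.5592 0.2456 0.1928] shift [ 0.0011  0.0004 -0.0023] turn [ 0.0024  0.0029 -0.0034] j [ 1.    0.3  -0.48  0.56 -1.07 -0.71]
0.03442259022175267 24.99987691640854
```

View pics/v3.png

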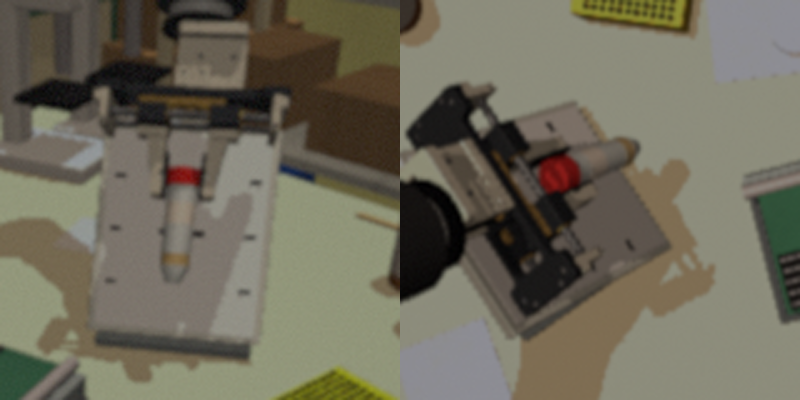

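The tube now hangs in front of the cross without touching the panel. The tip is at scene (173,278) and top (634,149), the cap at (184,175) and (559,174). One last check before handing in.

```bash
python3 - <<'E'
from m import *
g=lambda u,v,top:((70+(u-400)/2.5,150+v/2.5) if top else (240+u/2.5,40+v/2.5))
t,e1=f(g(173,278,0),g(634,149,1)); c,e2=f(g(184,175,0),g(559,174,1)); u=(c-t)/np.linalg.norm(c-t)
a=np.radians(126.4); z=np.array([.5*np.cos(a),.5*np.sin(a),.866]); n=np.array([.866*np.cos(a),.866*np.sin(a),-.5]); y=np.cross(z,n)
d0=t+.058*u-np.array([.526,.29,.131]); m=np.array([d0@n,d0@y,d0@z]); ang=np.degrees(np.arccos(u@z)); print(m,ang,e1,e2)
if abs(m[0]+.08)<.015 and max(abs(m[1:]))<.012 and ang<6: print(ctrl.hand_in())
E
```

```text
[-0.08007979 -0.00015616  0.00203039] 1.3980008461998163 0.9338401886217196 0.295164739287714
the job is handed in; nothing more can be done
None
```

The job is handed in: the pedal was pressed to its stop and released, and the red-capped tube is held cap up, about 80 mm off the face, 2 mm from the cross and within about 1.5° of the slope (last camera check; the hand-in returned no verdict).

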